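Open a push-and-turn medicine bottle in the bench holder

TASK

Stand the square amber medicine bottle fully down in the blue holder on the bench, keeping it upright. Then open it there: push its white safety cap down, twist it anticlockwise until it is free and lift it off, leaving the bottle seated in the holder and the other stock undisturbed. Finish while still holding the cap, level and still, straight above the open bottle with about 5 cm of air between them.

Things in the scene. Friction and masses are not known exactly. Their poses are not given: they have to be found in the camera images.
- bottle_mid (a point): Centre of the loose square amber bottle's body, 37 mm above its underside; z up. Body 56 x 56 mm (corners rounded 5 mm), 74 mm tall, sides along this x and y. 0.11 to 0.23 kg. It starts standing on the bench with the cap locked on, 116 mm tall in all, and may be carried by the cap. Any side may face any way in the holder.
- bottle_rim (a point): Centre of the bottle's mouth rim, under the cap, 105 mm above its underside. Round neck, radius 17 mm, with four lugs; below it a round shoulder (radius 25 mm) 74 to 80 mm above the underside.
- cap_mid (a point): Centre of the white ribbed round safety cap: 52.5 mm diameter, 25 mm tall; z is its axis, up. Locked, it is 103.5 mm above the bottle's underside, its x and y along the bottle's. Sprung bayonet: it can neither be pulled off nor turned over 5 degrees until pushed down 3 mm (about 11 N; stop at 5 mm, about 14 N).
- cap_top (a point): Middle of the cap's flat top, 12.5 mm above its centre. Held down, the cap turns anticlockwise seen from above. Turned beyond 30 degrees it is free to be lifted; a stop comes at 60 degrees, so 50 is a good turn. Turned back it locks again.
- well_floor (a point): Middle of the floor of the square well in the blue bottle holder, 8 mm above the bench; the holder is screwed down, foot plate 112 x 112 mm. Well 59 x 59 mm, walls along this x and y, straight for 36 mm up. The bottle fits with 1.5 mm all round, so that in the well it can turn about 4 degrees either way.
- lip (a point): Centre of the holder's mouth, 46 mm above the well floor. From 36 mm above the floor the lip flares outward by about 6 mm a side up to this height; about 82 mm wide outside.
- counting_tray: Loose low blue tablet-counting tray, 120 x 170 x 18 mm, origin under its centre. Not to be disturbed.
- tablet_bottle: Loose small round white tablet bottle with an orange label, 42 mm diameter, 66 mm tall, origin under its centre. Not to be disturbed.
- carton: Loose medicine carton, white with a blue band, 50 x 90 x 62 mm tall, origin under its centre. Not to be disturbed.
- white_jar: Loose white jar with a blue lid, 64 mm diameter, 85 mm tall, origin under its centre. Not to be disturbed.
Things that resemble listed ones, but are neither listed nor needed, are in the scene too. What is shaped like the part that bears bottle_mid but red is not meant.

How it is judged:
On the way, in this order (a step that is already met when the one before it is completed fails the run):
1. the bottle, still closed, stands fully down in the holder's well (horizontal distance between bottle_mid and well_floor below 0.006 m and z of bottle_mid in the frame of well_floor below 0.04 m and angle between bottle_mid's own z axis and vertical below 0.08 rad and distance between cap_mid and bottle_mid below 0.07 m and angle between the x axis of cap_mid and the x axis of bottle_mid, either way round below 0.25 rad), for 0.2 s.
2. the cap, pushed down, is twisted out of its lock with the bottle in the holder (angle between the x axis of cap_mid and the x axis of bottle_mid, either way round above 0.4 rad and distance between cap_mid and bottle_mid below 0.072 m and z of bottle_mid in the frame of well_floor below 0.042 m), for 0.1 s.
At the end, for the whole second after the job is handed in: The fingers still hold the cap off the bottle, its underside 25 to 100 mm above the bottle's rim, within 30 mm of straight above it, level within 0.2 rad and still; the bottle stands upright (0.08 rad), within 3 mm of fully down in the holder's well (z of cap_mid in the frame of bottle_mid between 0.106 and 0.181 m and horizontal distance between cap_mid and bottle_mid below 0.03 m and angle between cap_mid's own z axis and vertical below 0.2 rad and linear speed of each of cap, bottle below 0.03 m/s and contact force between the fingers and cap above 1 N and contact force between cap and bottle below 0.1 N and horizontal distance between bottle_mid and well_floor below 0.006 m and z of bottle_mid in the frame of well_floor below 0.04 m and angle between bottle_mid's own z axis and vertical below 0.08 rad); the arm keeps its last pose, push and grip.
It fails at once if the bottle is tipped over (angle between bottle_mid's own z axis and vertical above 0.5 rad).
It fails at once if other stock is disturbed (moved by more than 25 mm) (distance of any of counting_tray, tablet_bottle, carton, white_jar from where it was at the start of the episode above 0.025 m).
It also fails if it takes over 42 s, if anything falls off the work surface, if the arm or the gripper's body presses on something with over 40 N, if the wrist force passes 120 N, or if a joint passes its speed limit or range.

ROBOT

A 6-joint arm with a two-finger parallel gripper is mounted at the origin on the work surface. World frame = base frame: x ahead of the robot, y to its left, z up, the work surface at z = 0. Lengths are in m, angles in rad, forces in N, time in s.
With the tool pointing down it reaches from about 0.35 to 0.85 m from the base axis. Payload 8.1 kg.
Tool frame: the origin (TCP) lies midway between the tips of the shut fingers; the grasp point (between the pads) lies 19 mm behind it; z points along the fingers, y is the direction in which the jaws open and shut (so a half turn about z gives the same grasp; the last joint's range is limited). The gripper opens to 93 mm and grips with 3 to 60 N. Pads are 15 mm wide; open, the fingers measure 128 mm over their backs; the gripper's body (75 mm by 188 mm) begins 65 mm behind the grasp point.
Start: joints at [-1.291, 0.13, 1.488, -0, 1.523, -0.085], TCP at [0.214, -0.561, 0.191] pointing down, gripper open.
Joint ranges: [-2.96, 2.96], [-0.89, 2.26], [0.02, 2.5], [-1.34, 4.48], [0, 2.73], [-2.66, 2.66]. Speed limits (rad/s): [2.39, 2.39, 2.79, 3.14, 3.14, 3.14].

INTERFACE

Orientations are given as a rotation vector (axis times angle).
In Python, from plant import robot, optics, ticket gives the robot as it stands.
- The arm moves only by the tool send_rows, never from a script. Its argument "targets" is a list of rows, each a list of 3 entries, a list of its own where there are three numbers: the opening, from -1 (shut) to 1 (fully open), then the shift along the tool's x, y, z in mm, then the turn about the tool's z in rad. A call has 1 to 12 rows; each row shifts and turns the commanded pose from where the row before left it, along the tool's axes as they then stand; what a row does not reach is not made up. A row lasts 1/10 s, in which the tool goes at most 50 mm and 8.59 degrees, less where a joint would pass 70% of its speed; a pose out of reach is approached as far as the arm can. A call with a gripper value outside its range is refused whole. The fingers move at their own pace and stop on an object; "newtons" is the grip in N (left out, the last holds). Time passes only in rows, so rows that do not move let the fingers close. It gives the time, the measured TCP pose, the force and the opening at its end, in the units of the state.
- robot.read_state(): the state, without advancing time (a new reading comes with each control period).
- optics.read_camera(name): name is "side" or "top"; returns a dict with "color" (400x640x3 uint8, red, green, blue), "K" (3x3 intrinsics, pixels), "position" and "orientation" of the camera in the world. Camera axes: x right, y up, looking along -z (the intrinsics and any distortion apply to the point x, -y, -z); pixel columns grow to the right and rows downward; lengths in m; the calibration is good to about 2 mm. A picture is of the moment at which its call begins. There is no depth.
- ticket.close_job(): hands the job in, once; it reports no verdict.
Trained networks look in the newest picture that a camera, given by its name, has taken for a name from the list of things; names that differ only in an ending like _2 or _b are one class to them, and where a whole thing is asked for, a point or a joint stands for the part that bears it (a point fixed in the world has none). Each returns a list of dicts, best first, with "confidence" (0 to 1); they miss things now and then, are a little off and sometimes report something else, mostly with a low value. They report only what shows in the picture. A call takes as long as a camera call. They do not tell look-alikes from the thing itself.
- optics.cut_out(camera, name): "region" (400x640 bool, what is visible of it) and "point" ([column, row] in pixels, amid what is visible of it).
The state is a dict: "t": time; "q": joint angles; "dq": joint speeds; "joint_torque": joint torques, N m; "tool_pos": TCP position; "orientation": TCP orientation; "force": force on the tool from outside, world axes, zero at the start; "wrist_torque": the same for the moment, N m; "opening": finger opening in m.
Only numpy, scipy, OpenCV 4.12 (cv2) and the standard library are available. Lean on these libraries where they do the work, as an engineer would, in place of code of your own. Each camera call takes 0.05 s, during which the arm holds its last target.

## Working session

There is one attempt and no reset: what is moved stays moved. The work goes in short steps, Python scripts to look and compute and a tool call to move; the robot and the scene stay as the last step left them, time stands still between calls to the robot, and variables do not carry over. Pictures are saved under pics/ and viewed, and the job is handed in when it is done.

Besides the shell and the picture viewer there is one more tool, called after ">>>" by a JSON object that holds its "fn" and its "kwargs". send_rows: Moves the arm, as the interface text tells. Its arguments: {"type":"object","properties":{"targets":{"type":"array","items":{"type":"array"}},"newtons":{"type":"number"}},"required":["targets"]}

```bash
ls; mkdir -p pics; python3 - <<'E'
from plant import robot, optics, ticket
import cv2,json
s=robot.read_state();print(s)
for c in("side","top"):
    r=optics.read_camera(c);cv2.imwrite(f"pics/{c}0.png",r["color"][:,:,::-1]);print(c,r["K"],r["position"],r["orientation"],[k for k in r])
    for n in("bottle_mid","cap_mid","well_floor","lip","counting_tray","tablet_bottle","carton","white_jar"):
        print(n,[(round(d["confidence"],2),d["point"],int(d["region"].sum())) for d in optics.cut_out(c,n)])
E
```

```text
pics
{'t': 0.0, 'q': array([-1.29142401e+00,  1.31170343e-01,  1.48925020e+00,  1.84341239e-05,
        1.52298349e+00, -8.53894290e-02]), 'dq': array([0.00051315, 0.00093006, 0.00196627, 0.00087115, 0.00054274,
       0.00064327]), 'joint_torque': array([ 6.62288357e-05, -5.59847617e+01, -4.91747940e+01,  7.69971055e-02,
        3.56530782e-02, -1.87201431e-04]), 'tool_pos': array([ 0.21390315, -0.55993139,  0.19039797]), 'orientation': array([-3.08771379e+00, -5.69466588e-01,  2.46610188e-04]), 'force': array([-0.4779681 , -0.96347043,  0.52968556]), 'wrist_torque': array([0.00396932, 0.021649  , 0.0019247 ]), 'opening': 0.09285720093307034}
side [[400.56503357   0.         317.81508147]
 [  0.         400.56503357 195.5317617 ]
 [  0.           0.           1.        ]] [ 0.53863986 -0.85718584  0.78423018] [ 0.9687188  -0.01114377 -0.03863077] ['color', 'K', 'position', 'orientation']
bottle_mid [(0.91, [287.8, 294.5], 727), (0.83, [239.2, 282.4], 984)]
cap_mid [(0.82, [284.3, 270.4], 492)]
well_floor [(0.81, [312.4, 217.4], 998)]
lip [(0.69, [314.0, 217.7], 961)]
counting_tray [(0.84, [381.0, 216.2], 1313)]
tablet_bottle [(0.69, [312.5, 220.3], 997), (0.66, [366.8, 242.7], 323)]
carton [(0.88, [405.8, 302.4], 1293)]
white_jar [(0.66, [308.6, 161.8], 393)]
top [[440.22363676   0.         319.17098371]
 [  0.         440.22363676 188.91968868]
 [  0.           0.           1.        ]] [0.47180232 0.12671337 1.08499185] [ 0.05172418 -0.06520032 -1.59593756] ['color', 'K', 'position', 'orientation']
bottle_mid [(0.68, [433.0, 213.1], 320), (0.59, [440.8, 265.0], 787)]
cap_mid [(0.74, [451.2, 212.3], 503), (0.66, [311.0, 109.4], 3411)]
well_floor [(0.81, [311.6, 186.8], 2063), (0.55, [435.2, 213.9], 288)]
lip [(0.55, [309.4, 188.6], 2116)]
counting_tray [(0.71, [311.3, 106.9], 3421)]
tablet_bottle [(0.53, [363.1, 127.4], 306)]
carton [(0.95, [452.6, 97.4], 1144)]
white_jar [(0.64, [182.7, 196.5], 761)]
```

View pics/side0.png

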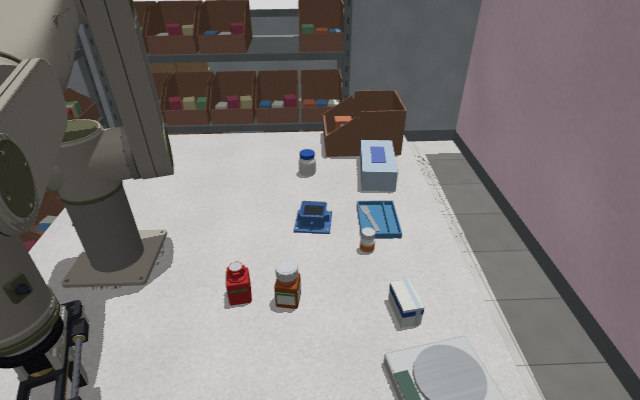

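View pics/top0.png

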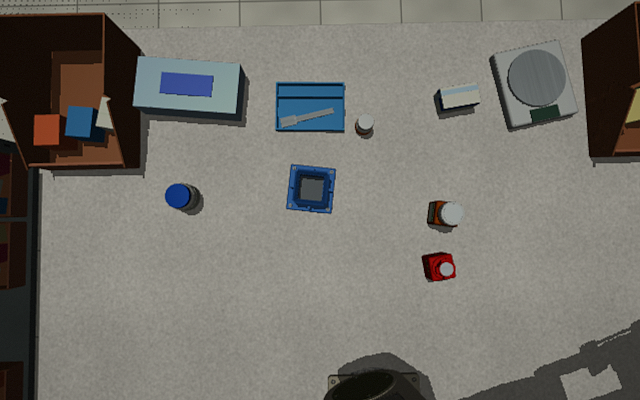

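```bash
cat > h.py <<'E'
import numpy as np,cv2
from scipy.spatial.transform import Rotation as R
def proj(r,P):
    P=np.atleast_2d(P);c=R.from_rotvec(r["orientation"]).inv().apply(P-r["position"])
    K=r["K"];return np.c_[K[0,0]*c[:,0]/-c[:,2]+K[0,2],K[1,1]*-c[:,1]/-c[:,2]+K[1,2]]
def ray(r,uv,z):
    K=r["K"];d=R.from_rotvec(r["orientation"]).apply([(uv[0]-K[0,2])/K[0,0],-(uv[1]-K[1,2])/K[1,1],-1])
    p=np.array(r["position"]);return p+d*(z-p[2])/d[2]
def crop(im,u0,v0,w,h,s,name,pts=[]):
    c=cv2.resize(im[v0:v0+h,u0:u0+w,::-1],None,fx=s,fy=s,interpolation=cv2.INTER_CUBIC)
    for poly,col in pts:
        q=((np.asarray(poly)+0.5-[u0,v0])*s).astype(np.int32);cv2.polylines(c,[q.reshape(-1,1,2)],True,col,1)
    cv2.imwrite(name,c);return c
def sq(cx,cy,z,a,yaw):
    c,s=np.cos(yaw),np.sin(yaw);h=a/2
    return np.array([[cx+c*x-s*y,cy+s*x+c*y,z] for x,y in((-h,-h),(h,-h),(h,h),(-h,h))])
def circ(cx,cy,z,r):
    t=np.linspace(0,2*np.pi,48,endpoint=False);return np.c_[cx+r*np.cos(t),cy+r*np.sin(t),0*t+z]
E
python3 - <<'E'
from h import *
from plant import optics
import pickle
r={c:optics.read_camera(c) for c in("side","top")}
pickle.dump(r,open("r0.pkl","wb"))
a=crop(r["side"]["color"],220,250,90,65,4,"pics/a.png");b=crop(r["top"]["color"],410,190,90,65,4,"pics/b.png")
c=crop(r["side"]["color"],275,185,90,65,4,"pics/c.png");d=crop(r["top"]["color"],270,155,90,65,4,"pics/d.png")
cv2.imwrite("pics/crops.png",np.vstack([np.hstack([a,b]),np.hstack([c,d])]))
for n,u,z in(("cap",(451,213),.116),("red",(447,269),.1),("hold",(311.5,188),.054),("tab",(364,123),.066),("cart",(460,95),.062),("jar",(179,196),.085)): print(n,ray(r["top"],u,z))
E
```

```text
cap [ 0.4830554  -0.17149957  0.116     ]
red [ 0.35950823 -0.16151429  0.1       ]
hold [0.55092395 0.13484331 0.054     ]
tab [0.69993465 0.00765112 0.066     ]
cart [ 0.76260364 -0.22309074  0.062     ]
jar [0.53805342 0.43565709 0.085     ]
```

View pics/crops.png

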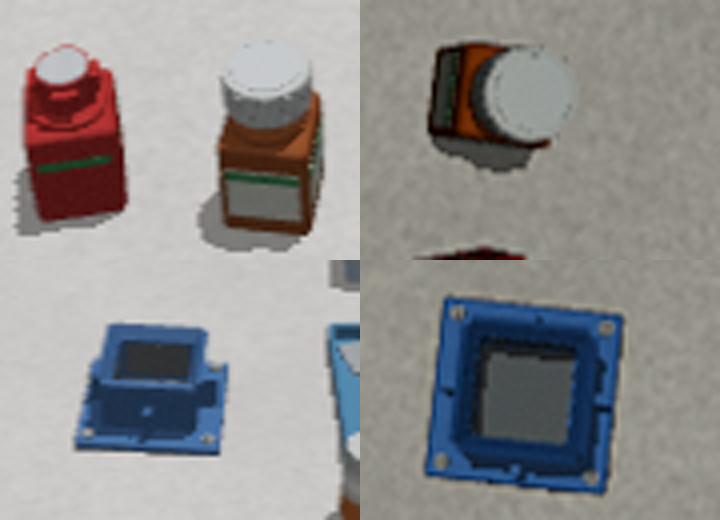

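```bash
cat > fit.py <<'E'
from h import *
from scipy.optimize import minimize
S=6
def mask(r,polys,win):
    u0,v0,w,h=win;m=np.zeros((h*S,w*S),np.uint8)
    for P in polys:
        q=((proj(r,P)+0.5-[u0,v0])*S*16).astype(np.float32).reshape(-1,1,2)
        cv2.fillConvexPoly(m,cv2.convexHull(q).astype(np.int32),255,cv2.LINE_8,4)
    return cv2.resize(m,(w,h),interpolation=cv2.INTER_AREA)/255.
def bottle(x,y,yaw,z=0.):
    return [np.r_[sq(x,y,z,.054,yaw),sq(x,y,z+.074,.054,yaw),sq(x,y,z,.056,yaw)*0+sq(x,y,z,.054,yaw)] if 0 else np.r_[rr(x,y,z,yaw),rr(x,y,z+.074,yaw)],
     np.r_[circ(x,y,z+.074,.025),circ(x,y,z+.08,.025)],np.r_[circ(x,y,z+.078,.017),circ(x,y,z+.1,.017)],
     np.r_[circ(x,y,z+.091,.02625),circ(x,y,z+.116,.02625)]]
def rr(x,y,z,yaw,a=.056,rad=.005):
    return np.vstack([circ(p[0],p[1],z,rad) for p in sq(x,y,z,a-2*rad,yaw)])
def holder(x,y,yaw,t=.008):
    return [np.r_[sq(x,y,0,.112,yaw),sq(x,y,t,.112,yaw)],np.r_[sq(x,y,0,.082,yaw),sq(x,y,.054,.082,yaw)]]
def fit(obs,model,p0,steps):
    # obs: list of (r,mask,win)
    f=lambda p:sum(np.abs(mask(r,model(*p),w)-m).sum() for r,m,w in obs)
    best=None
    for k in range(3):
        p0=np.array(p0,float);sim=[p0]+[p0+np.eye(len(p0))[i]*steps[i]*(-1)**k for i in range(len(p0))]
        o=minimize(f,p0,method="Nelder-Mead",options=dict(initial_simplex=sim,xatol=1e-5,fatol=1e-3,maxiter=400));p0=o.x
    return o.x,o.fun
E
python3 - <<'E'
from fit import *
import pickle
r=pickle.load(open("r0.pkl","rb"))
def seg(c,win,kind):
    u0,v0,w,h=win;im=r[c]["color"][v0:v0+h,u0:u0+w].astype(int)
    hsv=cv2.cvtColor(im.astype(np.uint8),cv2.COLOR_RGB2HSV)
    if kind=="blue": return ((hsv[...,1]>100)&(hsv[...,0]>95)&(hsv[...,0]<130))
wh={"side":(285,192,55,48),"top":(278,157,68,64)}
hm={}
for c in wh:
    m=seg(c,wh[c],"blue").astype(np.uint8)
    cs,_=cv2.findContours(m,cv2.RETR_EXTERNAL,cv2.CHAIN_APPROX_NONE);k=max(cs,key=cv2.contourArea)
    mm=np.zeros_like(m);cv2.drawContours(mm,[k],-1,1,-1);hm[c]=mm.astype(float);print(c,mm.sum())
for cc in(["side"],["top"],["side","top"]):
    p,e=fit([(r[c],hm[c],wh[c]) for c in cc],holder,[.55,.135,.05],[.005,.005,.1]);print(cc,p.round(4),e)
hp=p
from plant import optics
wb={"side":(270,255,45,60),"top":(420,192,52,45)}
bm={}
for c in wb:
    u0,v0,w,h=wb[c];im=cv2.cvtColor(r[c]["color"],cv2.COLOR_RGB2BGR)
    # grabCut-initialised by model
    g=np.full(im.shape[:2],cv2.GC_BGD,np.uint8);g[v0:v0+h,u0:u0+w]=cv2.GC_PR_BGD
    mk=mask(r[c],bottle(.483,-.1715,.0),wb[c])
    sub=g[v0:v0+h,u0:u0+w]
    sub[mk>.5]=cv2.GC_PR_FGD;sub[cv2.erode((mk>.5).astype(np.uint8),np.ones((9,9)))>0]=cv2.GC_FGD
    sub[cv2.dilate((mk>.5).astype(np.uint8),np.ones((13,13)))==0]=cv2.GC_BGD
    cv2.grabCut(im,g,None,np.zeros((1,65)),np.zeros((1,65)),4,cv2.GC_INIT_WITH_MASK)
    bm[c]=((g==1)|(g==3))[v0:v0+h,u0:u0+w].astype(float);print(c,bm[c].sum(),mk.sum())
for cc in(["side"],["top"],["side","top"]):
    p,e=fit([(r[c],bm[c],wb[c]) for c in cc],bottle,[.483,-.1715,.0],[.005,.005,.1]);print(cc,p.round(4),e)
ims=[]
for c in("side","top"):
    u0,v0,w,h=wb[c]
    for nm,win,mod,M in(("b",wb,bottle(*p),bm),("h",wh,holder(*hp),hm)):
        u0,v0,w,h=win[c]
        pts=[(cv2.convexHull(proj(r[c],P).astype(np.float32))[:,0],(0,255,0)) for P in mod]
        a=crop(r[c]["color"],u0,v0,w,h,5,f"pics/t.png",pts)
        b=cv2.cvtColor((cv2.resize(M[c],None,fx=5,fy=5,interpolation=0)*255).astype(np.uint8),cv2.COLOR_GRAY2BGR)
        a=np.hstack([a,b]);a=cv2.copyMakeBorder(a,0,max(0,300-a.shape[0]),0,max(0,400-a.shape[1]),0)[:300,:400] if nm=="b" else cv2.resize(a,(400,300))
        ims.append(a)
cv2.imwrite("pics/fit0.png",np.vstack([np.hstack(ims[:2]),np.hstack(ims[2:])]))
np.savez("p0.npz",b=p,h=hp)
E
```

```text
side 971
top 2014
['side'] [ 0.5554  0.141  -0.1043] 131.10980392156864
['top'] [ 0.5539  0.1378 -0.1303] 83.52941176470588
['side', 'top'] [ 0.554   0.1379 -0.1313] 222.99607843137252
side 1242.0 1142.1764705882354
top 937.0 858.6078431372548
['side'] [ 0.4833 -0.1828 -0.1307] 140.77254901960785
['top'] [ 0.4831 -0.1731  0.0524] 191.57254901960786
['side', 'top'] [ 0.4829 -0.1768 -0.1684] 377.4745098039216
```

View pics/fit0.png

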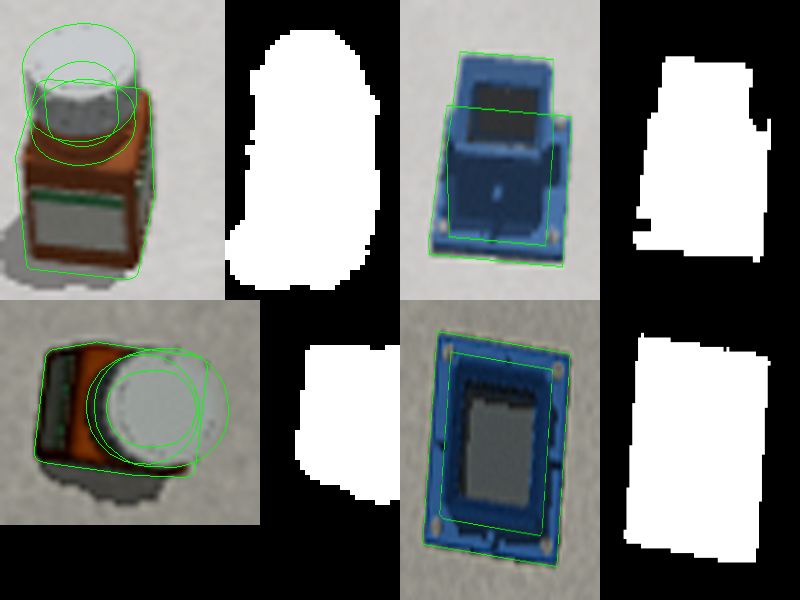

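```bash
cat > fitb.py <<'E'
from fit import *
def amber(im,win):
    u0,v0,w,h=win;hsv=cv2.cvtColor(np.ascontiguousarray(im[v0:v0+h,u0:u0+w]),cv2.COLOR_RGB2HSV)
    m=((hsv[...,1]>110)&((hsv[...,0]<22)|(hsv[...,0]>175))).astype(np.uint8)
    cs,_=cv2.findContours(m,cv2.RETR_EXTERNAL,cv2.CHAIN_APPROX_NONE);k=max(cs,key=cv2.contourArea)
    o=np.zeros_like(m);cv2.drawContours(o,[k],-1,1,-1);return o.astype(float)
def amodel(r,win,x,y,yaw,z=0):
    b=bottle(x,y,yaw,z);return np.clip(mask(r,b[:3],win)-mask(r,b[3:],win),0,1)
def fitamber(obs,p0,steps=(.004,.004,.1)):
    f=lambda p:sum(np.abs(amodel(r,w,*p)-m).sum() for r,m,w in obs)
    p0=np.array(p0,float)
    for k in range(3):
        sim=[p0]+[p0+np.eye(3)[i]*steps[i]*(-1)**k for i in range(3)]
        o=minimize(f,p0,method="Nelder-Mead",options=dict(initial_simplex=sim,xatol=1e-5,fatol=1e-3,maxiter=400));p0=o.x
    return o.x,o.fun
E
python3 - <<'E'
from fitb import *
import pickle
r=pickle.load(open("r0.pkl","rb"))
wb={"side":(270,255,45,60),"top":(420,192,52,45)}
bm={c:amber(r[c]["color"],wb[c]) for c in wb}
for cc in(["side"],["top"],["side","top"]):
    for y0 in(-.1,.1):
        p,e=fitamber([(r[c],bm[c],wb[c]) for c in cc],[.483,-.1715,y0]);print(cc,p.round(4),e)
ims=[]
for c in wb:
    u0,v0,w,h=wb[c]
    pts=[(cv2.convexHull(proj(r[c],P).astype(np.float32))[:,0],(0,255,0)) for P in bottle(*p)]
    a=crop(r[c]["color"],u0,v0,w,h,7,"pics/t.png",[pts[0],pts[3]])
    b=cv2.cvtColor((cv2.resize(bm[c],None,fx=7,fy=7,interpolation=0)*255).astype(np.uint8),cv2.COLOR_GRAY2BGR)
    a=np.hstack([a,b]);a=cv2.resize(a,(400,300*1));ims.append(a)
cv2.imwrite("pics/fit1.png",np.hstack(ims))
E
```

```text
['side'] [ 0.4831 -0.1722  0.0173] 325.25098039215686
['side'] [ 0.483  -0.1722  0.0124] 325.1882352941176
['top'] [ 0.4833 -0.176  -0.1194] 57.55294117647058
['top'] [ 0.4832 -0.1761 -0.1212] 57.305882352941175
['side', 'top'] [ 0.484  -0.1745 -0.0461] 416.8588235294117
['side', 'top'] [ 0.4839 -0.1745 -0.0431] 416.4588235294117
```

View pics/fit1.png

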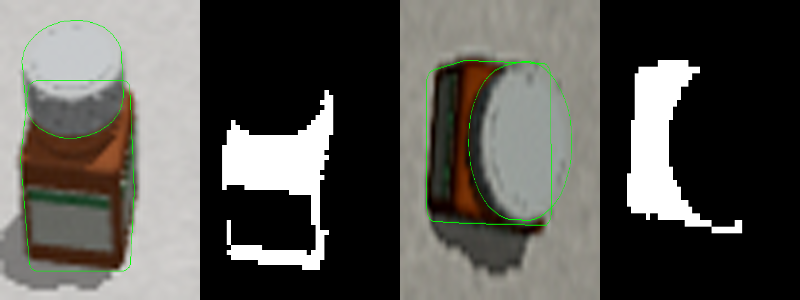

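```bash
cat >> fitb.py <<'E'
def amber2(im,win):
    u0,v0,w,h=win;hsv=cv2.cvtColor(np.ascontiguousarray(im[v0:v0+h,u0:u0+w]),cv2.COLOR_RGB2HSV)
    m=((hsv[...,1]>95)&((hsv[...,0]<22)|(hsv[...,0]>172))).astype(np.uint8)
    n,l,s,_=cv2.connectedComponentsWithStats(m,connectivity=8)
    for i in range(1,n):
        if s[i,4]<6: m[l==i]=0
    full=[i for i in range(h) if m[i].sum()>0.35*w]
    lo=full[0]; q=np.argwhere(m[lo:])[:,::-1].astype(np.int32)+[0,lo]
    cv2.fillConvexPoly(m,cv2.convexHull(q.astype(np.int32)),1);return m.astype(float)
E
python3 - <<'E'
from fitb import *
import pickle
r=pickle.load(open("r0.pkl","rb"))
wb={"side":(270,255,45,60),"top":(420,192,52,45)}
bm={"side":amber2(r["side"]["color"],wb["side"]),"top":amber(r["top"]["color"],wb["top"])}
for cc in(["side"],["top"],["side","top"]):
    for y0 in(-.1,.1):
        p,e=fitamber([(r[c],bm[c],wb[c]) for c in cc],[.483,-.1715,y0]);print(cc,p.round(4),e)
ims=[]
for c in wb:
    u0,v0,w,h=wb[c]
    pts=[(cv2.convexHull(proj(r[c],P).astype(np.float32))[:,0],(0,255,0)) for P in bottle(*p)]
    a=crop(r[c]["color"],u0,v0,w,h,7,"pics/t.png",[pts[0],pts[3]])
    b=cv2.cvtColor((cv2.resize(bm[c],None,fx=7,fy=7,interpolation=0)*255).astype(np.uint8),cv2.COLOR_GRAY2BGR)
    a=np.hstack([a,b]);a=cv2.resize(a,(800,300*1),interpolation=cv2.INTER_AREA);ims.append(a)
cv2.imwrite("pics/fit2.png",np.vstack(ims))
E
```

```text
['side'] [ 0.4829 -0.1727 -0.0342] 71.96078431372548
['side'] [ 0.4829 -0.1723 -0.0349] 72.15294117647059
['top'] [ 0.4833 -0.176  -0.1194] 57.55294117647058
['top'] [ 0.4832 -0.1761 -0.1212] 57.305882352941175
['side', 'top'] [ 0.4836 -0.1747 -0.0647] 157.4823529411765
['side', 'top'] [ 0.4836 -0.1748 -0.0762] 156.81176470588235
```

View pics/fit2.png

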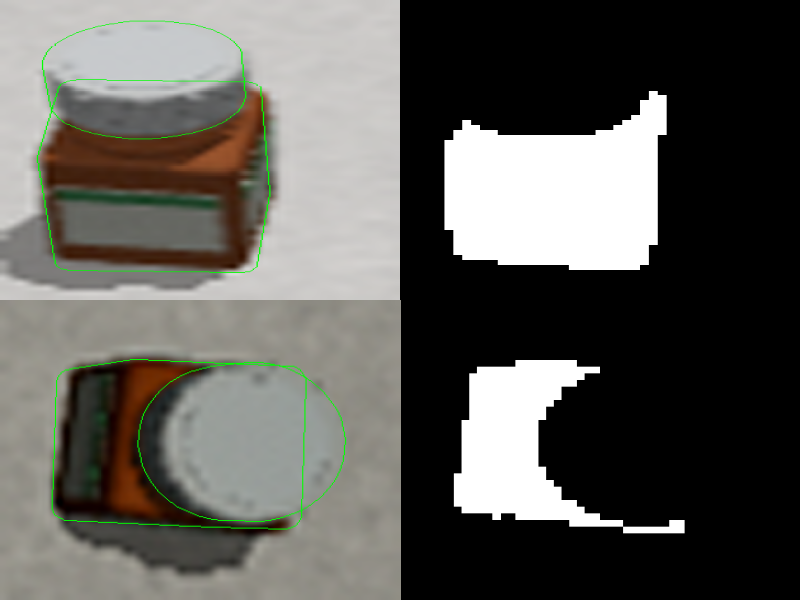

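```bash
cat >> fitb.py <<'E'
import copy
def off(r,du,dv):
    q=dict(r);q["K"]=np.array(r["K"]).copy();q["K"][0,2]+=du;q["K"][1,2]+=dv;return q
def fitoff(r,bm,wb,p0,cams):
    n=3+2*len(cams)-2
    def f(p):
        e=0
        for i,c in enumerate(cams):
            d=(0,0) if i==0 else p[3+2*(i-1):5+2*(i-1)]
            e+=np.abs(amodel(off(r[c],*d),wb[c],*p[:3])-bm[c]).sum()
        return e
    p0=np.r_[p0,np.zeros(n-3)].astype(float);st=np.r_[.004,.004,.1,np.ones(n-3)]
    for k in range(4):
        sim=[p0]+[p0+np.eye(n)[i]*st[i]*(-1)**k for i in range(n)]
        o=minimize(f,p0,method="Nelder-Mead",options=dict(initial_simplex=sim,xatol=1e-5,fatol=1e-3,maxiter=500));p0=o.x
    return o.x,o.fun
E
python3 - <<'E'
from fitb import *
import pickle
r=pickle.load(open("r0.pkl","rb"))
wb={"side":(270,255,45,60),"top":(420,192,52,45)}
bm={"side":amber2(r["side"]["color"],wb["side"]),"top":amber(r["top"]["color"],wb["top"])}
for y0 in(-.12,-.03):
  for o in (["top","side"],["side","top"]):
    p,e=fitoff(r,bm,wb,[.483,-.174,y0],o);print(o,p.round(4),e)
# holder: plate edge lines in top
im=r["top"]["color"][157:221,278:346];hsv=cv2.cvtColor(np.ascontiguousarray(im),cv2.COLOR_RGB2HSV)
m=((hsv[...,1]>100)&(hsv[...,0]>95)&(hsv[...,0]<130)).astype(np.uint8)
k=max(cv2.findContours(m,0,cv2.CHAIN_APPROX_NONE)[0],key=cv2.contourArea)
print(cv2.minAreaRect(k))
print(proj(r["top"],[[.55,.135,0],[.56,.135,0]]))
# bottom of dark floor
g=cv2.inRange(hsv,(0,0,60),(180,75,255));g[:12]=0;g[-12:]=0;g[:,:14]=0;g[:,-14:]=0
k=max(cv2.findContours(g,0,cv2.CHAIN_APPROX_NONE)[0],key=cv2.contourArea);print(cv2.minAreaRect(k),cv2.contourArea(k))
c,sz,a=cv2.minAreaRect(k);print(ray(r["top"],np.array(c)+[278,157],.008))
E
```

```text
['top', 'side'] [ 0.4836 -0.1757 -0.0884  0.0098 -1.0658] 136.91764705882355
['side', 'top'] [ 0.4834 -0.1723 -0.0914  1.4852 -0.0489] 133.3843137254902
['top', 'side'] [ 0.4835 -0.1756 -0.0952  0.0256 -1.0553] 136.68627450980392
['side', 'top'] [ 0.4833 -0.1722 -0.0933  1.5067 -0.166 ] 133.31372549019608
((32.60975646972656, 31.512197494506836), (45.05606460571289, 45.056068420410156), 6.340191841125488)
[[311.66006584 190.04181375]
 [311.55908003 186.00890458]]
((33.35148239135742, 31.985149383544922), (20.99528694152832, 20.59726905822754), 5.710592269897461) 389.5
[0.55204067 0.13563064 0.008     ]
```

```bash
python3 - <<'E'
from fitb import *
import pickle
r=pickle.load(open("r0.pkl","rb"))
im=r["top"]["color"][157:221,278:346];hsv=cv2.cvtColor(np.ascontiguousarray(im),cv2.COLOR_RGB2HSV)
m=((hsv[...,1]>100)&(hsv[...,0]>95)&(hsv[...,0]<130)).astype(np.uint8)
k=max(cv2.findContours(m,0,cv2.CHAIN_APPROX_NONE)[0],key=cv2.contourArea)
bx=cv2.boxPoints(cv2.minAreaRect(k))+[278,157]
for z in(0,.006,.008):
    W=np.array([ray(r["top"],b,z)[:2] for b in bx]);d=np.roll(W,-1,0)-W
    print(z,W.mean(0).round(4),np.linalg.norm(d,axis=1).round(4),((np.arctan2(d[:,1],d[:,0])+np.pi/4)%(np.pi/2)-np.pi/4).round(4))
hm=cv2.drawContours(np.zeros_like(m),[k],-1,1,-1).astype(float);w=(278,157,68,64)
for t in(.004,.006,.008,.01):
    for y0 in(-.05,-.15):
        p,e=fit([(r["top"],hm,w)],lambda x,y,a:holder(x,y,a,t),[.553,.136,y0],[.004,.004,.08]);print(t,p.round(4),e)
E
```

```text
0 [0.5541 0.1375] [0.1117 0.1118 0.1116 0.1109] [-0.1313 -0.1367 -0.139  -0.1366]
0.006 [0.5536 0.1374] [0.111  0.1112 0.111  0.1103] [-0.1313 -0.1367 -0.139  -0.1366]
0.008 [0.5535 0.1374] [0.1108 0.111  0.1108 0.1101] [-0.1313 -0.1367 -0.139  -0.1366]
0.004 [ 0.5541  0.1378 -0.1323] 70.43529411764706
0.004 [ 0.5541  0.1378 -0.1318] 70.74901960784314
0.006 [ 0.5539  0.1379 -0.1314] 76.72156862745099
0.006 [ 0.5541  0.1377 -0.1333] 76.9843137254902
0.008 [ 0.5539  0.1378 -0.1303] 83.52549019607844
0.008 [ 0.5539  0.1378 -0.1304] 83.61176470588235
0.01 [ 0.5537  0.1378 -0.1313] 90.83921568627451
0.01 [ 0.5538  0.1378 -0.132 ] 90.78039215686275
```

>>> {"fn": "send_rows", "kwargs": {"targets": [[1, [0, 0, 0], 0.12], [1, [0, 0, 0], 0.12], [1, [0, 0, 0], 0.125], [1, [27, -38, 0], 0], [1, [27, -38, 0], 0], [1, [27, -38, 0], 0], [1, [27, -38, 0], 0], [1, [27, -38, 0], 0], [1, [27, -38, 0], 0], [1, [27, -38, 0], 0], [1, [27, -38, 0], 0]], "newtons": 50}}

```text
t: 2.1
tool_pos: [0.431, -0.2549, 0.1917]
orientation: [3.141, -0.001, 0.001]
force: [0.8, -1.0, 0.2]
opening: 0.0928
```

>>> {"fn": "send_rows", "kwargs": {"targets": [[1, [26, -40, 0], 0], [1, [26.5, -41, 0], 0], [1, [0, 0, 0], 0], [1, [0, 0, 0], 0]]}}

```text
t: 2.5
tool_pos: [0.483, -0.1747, 0.1914]
orientation: [3.141, 0.005, -0.0]
force: [-0.1, -0.2, -1.0]
opening: 0.0932
```

```bash
python3 - <<'E'
from h import *
from plant import optics,robot
print(robot.read_state()["tool_pos"])
a=[]
for c,w in(("side",(250,220,80,90)),("top",(400,170,100,80))):
    r=optics.read_camera(c);a.append(cv2.resize(crop(r["color"],*w,5,"pics/t.png"),(400,400)))
cv2.imwrite("pics/above.png",np.hstack(a))
E
```

```text
[ 0.48297578 -0.17468845  0.1914478 ]
```

View pics/above.png

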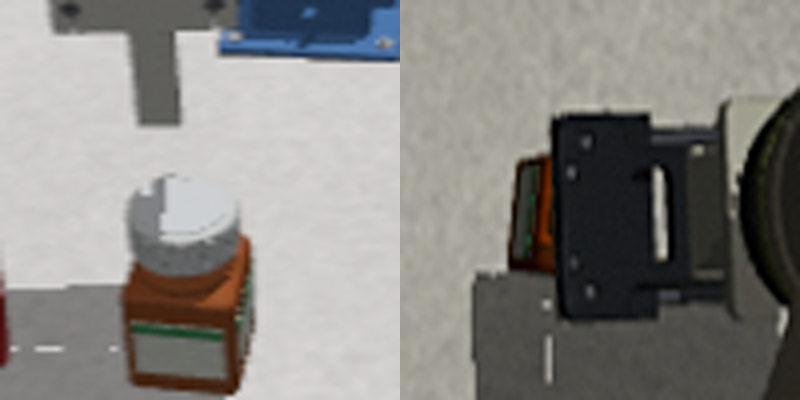

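>>> {"fn": "send_rows", "kwargs": {"targets": [[1, [0, 0, 30], 0], [1, [0, 0, 30], 0], [1, [0, 0, 24], 0], [1, [0, 0, 12], 0], [1, [0, 0, 8], 0], [1, [0, 0, 0], 0], [0, [0, 0, 0], 0], [-1, [0, 0, 0], 0], [-1, [0, 0, 0], 0], [-1, [0, 0, 0], 0], [-1, [0, 0, 0], 0], [-1, [0, 0, 0], 0]], "newtons": 50}}

```text
t: 3.8
tool_pos: [0.4827, -0.1755, 0.0876]
orientation: [-3.142, 0.0, -0.0]
force: [0.3, 1.3, 1.1]
opening: 0.05
```

```bash
python3 - <<'E'
from h import *
from plant import optics,robot
print(robot.read_state())
a=[]
for c,w in(("side",(250,220,80,90)),("top",(400,170,100,80))):
    r=optics.read_camera(c);a.append(cv2.resize(crop(r["color"],*w,5,"pics/t.png"),(400,400)))
cv2.imwrite("pics/grip.png",np.hstack(a))
E
```

```text
{'t': 3.8, 'q': array([-4.48611155e-01, -2.87108703e-02,  1.84611416e+00,  7.47119493e-05,
        1.32406315e+00,  1.12226735e+00]), 'dq': array([ 0.0008178 ,  0.00249148, -0.00057398,  0.00117984,  0.00077041,
        0.00035713]), 'joint_torque': array([-2.72291489e-01, -4.50415993e+01, -4.66316235e+01, -1.19197397e-01,
       -1.54763837e-01,  2.12897874e-03]), 'tool_pos': array([ 0.48272362, -0.17550066,  0.08756128]), 'orientation': array([-3.14158210e+00,  1.57733339e-04, -2.27997456e-04]), 'force': array([0.31353622, 1.25598153, 1.08154288]), 'wrist_torque': array([ 0.09496431, -0.04723091,  0.04118081]), 'opening': 0.04999678974983871}
```

View pics/grip.png

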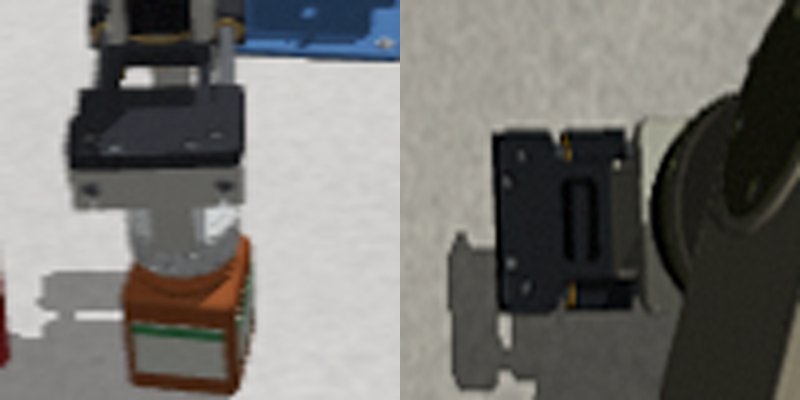

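```bash
python3 - <<'E'
from fitb import *
from plant import optics
r=optics.read_camera("side");x,y=.4827,-.1755
for dx in(-.0075,0,.0075): print(dx,proj(r,[[x+dx,y-.034,.115],[x+dx,y-.034,.09]]).round(1).tolist())
print("cap edges model",[proj(r,np.r_[circ(X,y,.0915,.02625),circ(X,y,.1155,.02625)])[:,0].__array__().round(1)[[0,24]].tolist() or 0 for X in(.4827,.4857)])
P=[proj(r,np.r_[circ(X,y,.0915,.02625),circ(X,y,.1155,.02625)])[:,0] for X in(.4827,.4857)];print([(p.min(),p.max()) for p in P])
w=(270,255,45,60)
crop(r["color"],270,255,40,45,14,"pics/g2.png",[(cv2.convexHull(proj(r,bottle(x,y,-.09)[3]).astype(np.float32))[:,0],(0,255,0)),(proj(r,[[x-.0075,y-.034,.115],[x+.0075,y-.034,.115],[x+.0075,y-.034,.0876],[x-.0075,y-.034,.0876]]),(0,0,255))])
E
```

```text
-0.0075 [[281.5, 277.7], [282.1, 285.4]]
0 [[284.8, 277.6], [285.4, 285.3]]
0.0075 [[288.1, 277.5], [288.6, 285.2]]
cap edges model [[296.8, 274.7], [298.0, 275.9]]
[(np.float64(273.9599435415205), np.float64(296.77781872428534)), (np.float64(275.2436715455723), np.float64(298.0394243829765))]
```

View pics/g2.png

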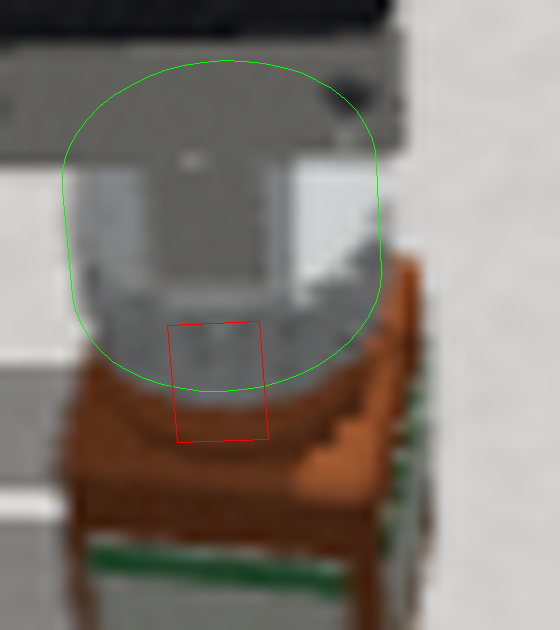

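```bash
python3 - <<'E'
from fitb import *
from plant import optics,robot
r=optics.read_camera("side");s=robot.read_state();print(s["t"],s["opening"],s["force"],s["tool_pos"])
y=-.1755;x=.4827
print(proj(r,[[x,y-.025,z] for z in(.0876,.1,.116,.13)]).round(1).tolist())
print(proj(r,[[x,y-.026,z] for z in(.091,.116)]).round(1).tolist())
cv2.imwrite("pics/g3.png",cv2.resize(r["color"][200:320,230:350,::-1],None,fx=5,fy=5,interpolation=cv2.INTER_LANCZOS4))
E
```

```text
4.0 0.03387592060628348 [-1.57797185  1.36909928  8.29865056] [ 0.48325878 -0.17580823  0.08838417]
[[285.5, 283.1], [285.2, 279.3], [284.9, 274.4], [284.5, 270.0]]
[[285.4, 282.4], [284.8, 274.7]]
```

View pics/g3.png

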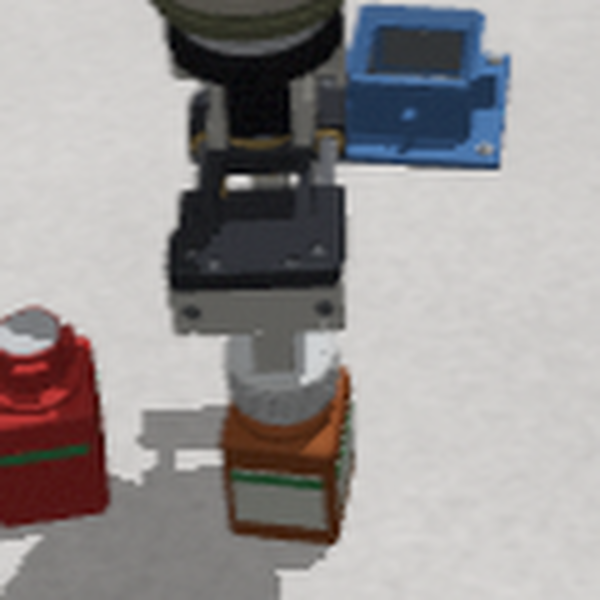

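>>> {"fn": "send_rows", "kwargs": {"targets": [[1, [0, 0, 0], 0], [1, [0, 0, 0], 0], [1, [0, 0, 0], 0], [1, [0, 0, 0], 0], [1, [0, 0, 0], 0], [1, [0, 0, 0], 0], [1, [0, 0, 0], 0], [1, [0, 0, 0], 0], [1, [0, 0, 0], 0]]}}

```text
t: 4.9
tool_pos: [0.4834, -0.1764, 0.0887]
orientation: [3.14, -0.0, 0.003]
force: [-2.0, -0.3, 6.8]
opening: 0.0928
```

```bash
python3 - <<'E'
from fitb import *
from plant import optics,robot
import pickle
r={c:optics.read_camera(c) for c in("side","top")};pickle.dump(r,open("r1.pkl","wb"))
s=robot.read_state();print(s["t"],s["opening"],s["force"],s["tool_pos"])
x,y=s["tool_pos"][:2]
for yy in(.0465,.064):print(yy,[(z,proj(r["side"],[[x,y-yy,z]]).round(1).tolist()) for z in(.0876,.1,.116,.13,.19,.21)])
wb={"side":(270,255,45,60)}
cv2.imwrite("pics/g4.png",cv2.resize(r["side"]["color"][220:320,240:340,::-1],None,fx=6,fy=6,interpolation=cv2.INTER_LANCZOS4))
E
```

```text
5.0 0.092854679452343 [-2.67905149 -0.98541435  6.65275002] [ 0.48336403 -0.17643259  0.08864459]
0.0465 [(0.0876, [[285.5, 290.4]]), (0.1, [[285.2, 286.6]]), (0.116, [[284.9, 281.7]]), (0.13, [[284.5, 277.3]]), (0.19, [[283.0, 257.4]]), (0.21, [[282.4, 250.4]])]
0.064 [(0.0876, [[285.3, 296.3]]), (0.1, [[285.0, 292.5]]), (0.116, [[284.6, 287.6]]), (0.13, [[284.3, 283.1]]), (0.19, [[282.7, 263.2]]), (0.21, [[282.1, 256.1]])]
```

View pics/g4.png

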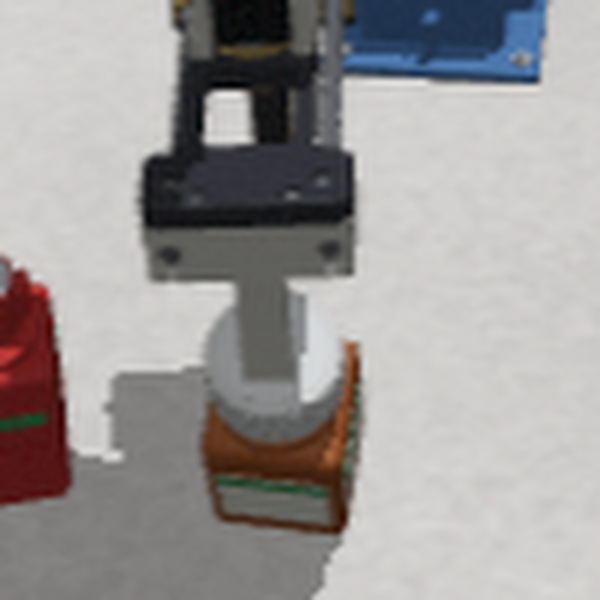

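```bash
python3 - <<'E'
import cv2,numpy as np,pickle
from h import *
r0=pickle.load(open("r0.pkl","rb"));r=pickle.load(open("r1.pkl","rb"))
a=crop(r0["side"]["color"],250,215,80,100,5,"pics/t.png");b=crop(r["side"]["color"],250,215,80,100,5,"pics/t.png")
cv2.imwrite("pics/cmp.png",np.hstack([a,b]))
b=crop(r["top"]["color"],380,150,160,120,5,"pics/top1.png")
E
```

```text
(no output)
```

View pics/cmp.png

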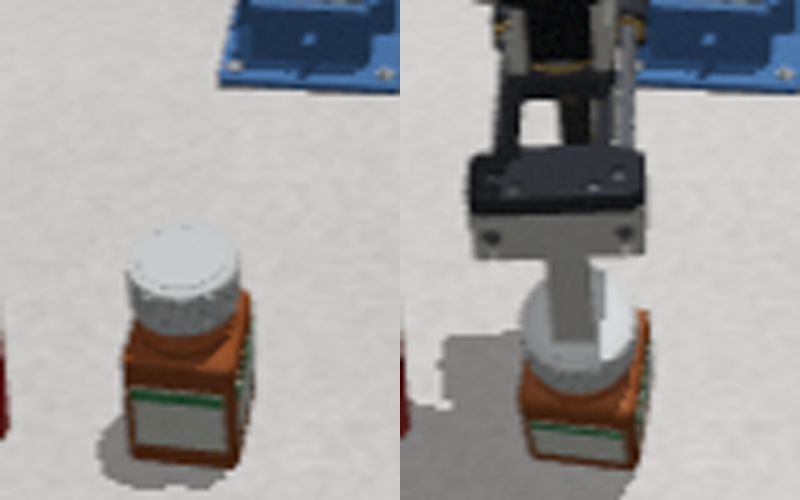

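View pics/top1.png

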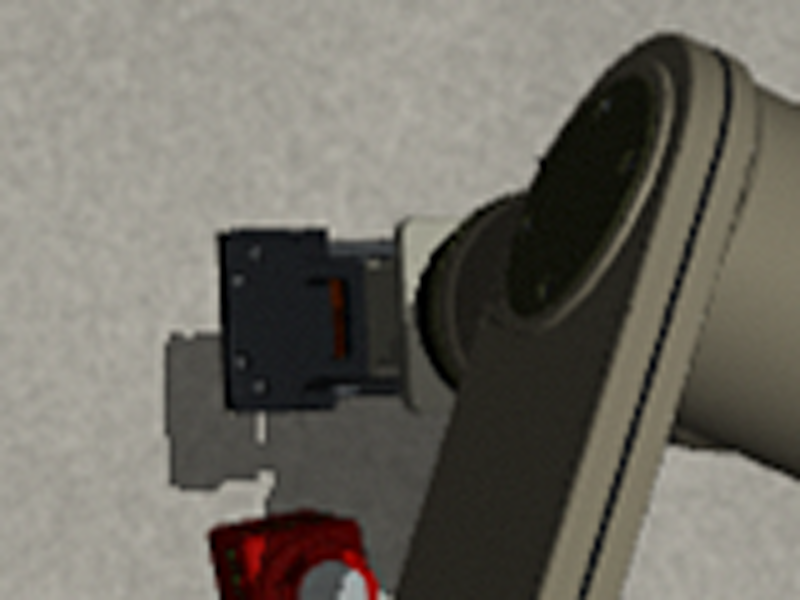

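>>> {"fn": "send_rows", "kwargs": {"targets": [[1, [0, 0, -15], 0], [1, [0, 0, -25], 0], [1, [0, 0, -20], 0], [1, [0, 0, 0], 0], [1, [0, 0, 0], 0], [1, [0, 0, 0], 0], [1, [0, 0, 0], 0]]}}

```text
t: 5.7
tool_pos: [0.4818, -0.1752, 0.1461]
orientation: [-3.141, 0.0, 0.003]
force: [-0.5, -0.5, -1.3]
opening: 0.0932
```

```bash
python3 - <<'E'
import pickle
from h import *
from plant import optics,robot
r={c:optics.read_camera(c) for c in("side","top")};pickle.dump(r,open("r2.pkl","wb"))
s=robot.read_state();print(s["t"],s["opening"],s["force"],s["tool_pos"],s["orientation"])
a=crop(r["side"]["color"],210,170,130,150,4,"pics/t.png")
cv2.imwrite("pics/lift.png",a)
E
```

```text
5.8 0.09296711899669245 [-0.38984191  0.83319582 -0.53996753] [ 0.48203413 -0.17527988  0.14639197] [-3.14078327e+00  2.93923920e-04  2.58241770e-03]
```

View pics/lift.png

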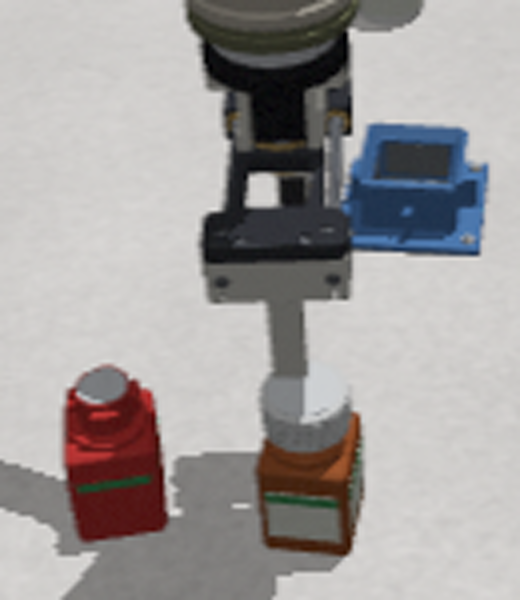

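>>> {"fn": "send_rows", "kwargs": {"targets": [[-1, [0, 0, 0], 0], [-1, [0, 0, 0], 0], [-1, [0, 0, 0], 0], [-1, [0, 0, 0], 0], [-1, [0, 0, 0], 0], [-1, [0, 0, 0], 0], [-1, [0, 0, 0], 0], [-1, [0, 0, 0], 0], [-1, [0, 0, 0], 0], [-1, [0, 0, 0], 0], [-1, [0, 0, 0], 0], [-1, [0, 0, 0], 0]]}}

```text
t: 7.0
tool_pos: [0.4826, -0.1756, 0.1474]
orientation: [-3.142, 0.0, 0.0]
force: [-0.3, 0.4, -0.6]
opening: 0.0025
```

```bash
python3 - <<'E'
import pickle
from h import *
from plant import optics,robot
r={c:optics.read_camera(c) for c in("side",)};pickle.dump(r,open("r3.pkl","wb"))
s=robot.read_state();print(s["t"],s["opening"],s["force"],s["tool_pos"])
p=s["tool_pos"];print(proj(r["side"],[p,p+[0,0,.02],p+[0,0,.04],p+[0,-.01,.02]]).round(1).tolist())
a=crop(r["side"]["color"],210,170,130,150,4,"pics/t.png")
cv2.circle(a,tuple(((proj(r["side"],p)[0]+.5-[210,170])*4).astype(int)),3,(0,0,255),-1)
cv2.imwrite("pics/shut.png",a)
E
```

```text
7.05 0.0013838595452731852 [-0.79988344  0.3701399   0.60334392] [ 0.48266345 -0.17558256  0.14744796]
[[284.4, 256.8], [283.9, 250.3], [283.4, 243.6], [283.8, 253.3]]
```

View pics/shut.png

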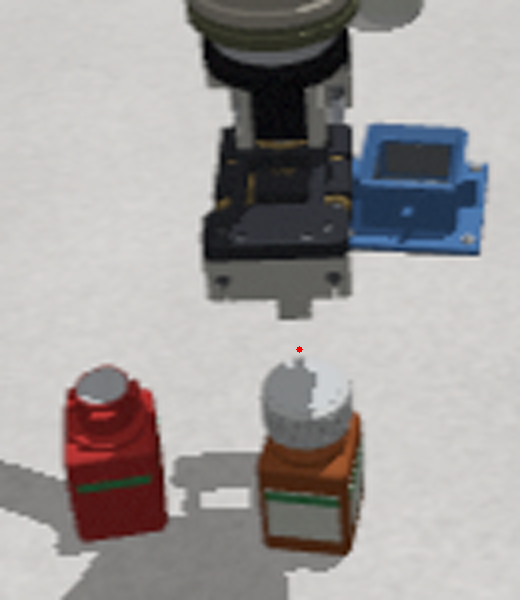

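```bash
python3 - <<'E'
from fitb import *
import pickle
r0=pickle.load(open("r0.pkl","rb"));r3=pickle.load(open("r3.pkl","rb"))
w=(270,255,45,60)
for r in(r0,r3):
    print(fitamber([(r["side"],amber2(r["side"]["color"],w),w)],[.483,-.1725,-.03]))
E
```

```text
(array([ 0.48278407, -0.17251357, -0.02160853]), np.float64(72.55686274509804))
(array([ 0.48278407, -0.17251357, -0.02160853]), np.float64(71.55686274509804))
```

>>> {"fn": "send_rows", "kwargs": {"targets": [[1, [0, 0, 0], 0], [1, [0, 0, 0], 0], [1, [0, 0, 0], 0], [1, [0, 0, 0], 0], [1, [0, 0, 0], 0], [1, [0, 0, 0], 0], [1, [0, 0, 10], 0], [1, [1, -1, 20], 0], [1, [0, 0, 20], 0], [1, [0, 0, 20], 0], [1, [0, 0, 10], 0], [1, [0, 0, 7], 0]], "newtons": 45}}

```text
t: 8.25
tool_pos: [0.4829, -0.1742, 0.059]
orientation: [-3.141, 0.0, 0.003]
force: [0.3, -0.1, 0.2]
opening: 0.0911
```

```bash
python3 - <<'E'
import pickle
from h import *
from plant import optics,robot
r={c:optics.read_camera(c) for c in("side",)};pickle.dump(r,open("r4.pkl","wb"))
s=robot.read_state();print(s["t"],s["opening"],s["force"],s["tool_pos"])
a=crop(r["side"]["color"],230,190,110,130,5,"pics/d4.png")
cv2.imwrite("pics/d4.png",a[:600])
E
```

```text
8.3 0.09190219197285894 [ 0.10552306 -0.11190214 -1.70864894] [ 0.48270239 -0.17414103  0.05851475]
```

View pics/d4.png

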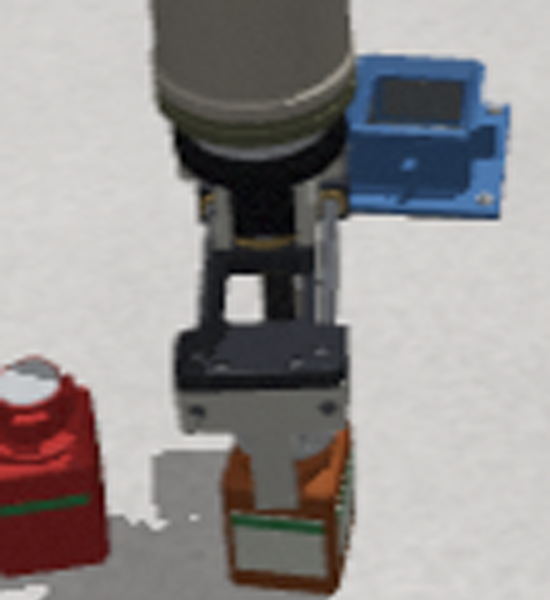

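>>> {"fn": "send_rows", "kwargs": {"targets": [[1, [0, 0, 2], 0], [-1, [0, 0, 0], 0], [-1, [0, 0, 0], 0], [-1, [0, 0, 0], 0], [-1, [0, 0, 0], 0], [-1, [0, 0, 0], 0], [-1, [0, 0, 0], 0], [-1, [0, 0, 0], 0], [-1, [0, 0, 0], 0], [-1, [0, 0, 0], 0], [-1, [0, 0, 0], 0]], "newtons": 45}}

```text
t: 9.4
tool_pos: [0.4838, -0.1747, 0.0586]
orientation: [3.141, -0.0, 0.0]
force: [0.2, -1.6, 1.1]
opening: 0.0521
```

```bash
python3 - <<'E'
import pickle
from h import *
from plant import optics,robot
r={c:optics.read_camera(c) for c in("side",)};pickle.dump(r,open("r5.pkl","wb"))
s=robot.read_state();print(s["t"],s["opening"],s["force"],s["tool_pos"])
a=crop(r["side"]["color"],230,190,110,130,5,"pics/d5.png")
cv2.imwrite("pics/d5.png",a[:600])
E
```

```text
9.45 0.05223670066310386 [ 0.62451745 -0.96450726  2.31192142] [ 0.4837897  -0.17470568  0.05859974]
```

View pics/d5.png

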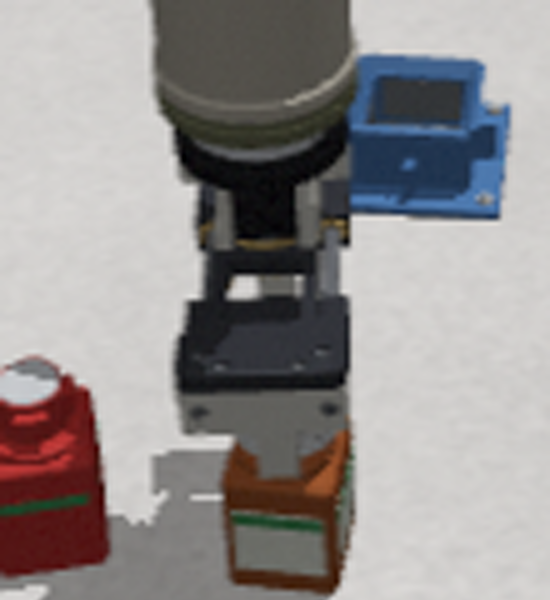

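>>> {"fn": "send_rows", "kwargs": {"targets": [[-1, [0, 0, -15], 0], [-1, [0, 0, -25], 0], [-1, [0, 0, -25], 0], [-1, [0, 0, -25], 0], [-1, [0, 0, 0], 0], [-1, [0, 0, 0], 0.04], [-1, [0, 0, 0], 0]]}}

```text
t: 10.15
tool_pos: [0.4831, -0.1742, 0.1476]
orientation: [-3.14, 0.064, 0.002]
force: [-0.4, 0.7, -2.0]
opening: 0.0518
```

```bash
python3 - <<'E'
import pickle
from h import *
from plant import optics,robot
r={c:optics.read_camera(c) for c in("side",)};pickle.dump(r,open("r6.pkl","wb"))
s=robot.read_state();print(s["t"],s["opening"],s["force"],s["tool_pos"],s["orientation"])
a=crop(r["side"]["color"],230,170,110,120,5,"pics/d6.png")
E
```

```text
10.2 0.05179485818409157 [ 0.23493452 -0.15920394 -2.11377799] [ 0.48299515 -0.17417729  0.14740822] [-3.14017591e+00  6.20217192e-02  2.33443660e-03]
```

View pics/d6.png

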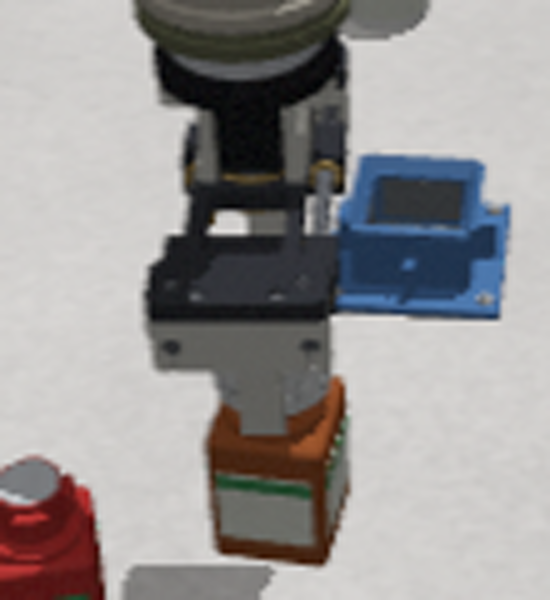

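>>> {"fn": "send_rows", "kwargs": {"targets": [[-1, [4, -20, 0], 0], [-1, [7, -40, 0], 0], [-1, [7, -40, 0], 0], [-1, [7.4, -40, 0], 0], [-1, [7, -40, 0], 0], [-1, [7, -40, 0], 0], [-1, [7, -40, 0], 0], [-1, [7, -35.5, 0], 0], [-1, [5, -20, 0], 0], [-1, [0, 0, 0], 0], [-1, [0, 0, 0], 0]]}}

```text
t: 11.3
tool_pos: [0.554, 0.1384, 0.1474]
orientation: [3.14, -0.06, -0.003]
force: [-0.2, -0.2, -1.9]
opening: 0.0519
```

```bash
python3 - <<'E'
import pickle
from h import *
from plant import optics,robot
r={c:optics.read_camera(c) for c in("side","top")};pickle.dump(r,open("r7.pkl","wb"))
s=robot.read_state();print(s["t"],s["opening"],s["force"],s["tool_pos"],s["orientation"],s["q"])
a=crop(r["side"]["color"],270,130,100,120,5,"pics/t.png")
b=crop(r["top"]["color"],260,130,60,120,5,"pics/t.png")
cv2.imwrite("pics/d7.png",np.hstack([a,b]))
E
```

```text
11.4 0.0520086180631382 [-0.30352218 -0.37763495 -1.54608975] [0.55421729 0.13740982 0.14782553] [ 3.14042797e+00 -6.34653086e-02 -1.75482525e-03] [ 1.53475018e-01  7.76713963e-02  1.62457732e+00 -3.24770577e-04
  1.44053485e+00  1.76472648e+00]
```

View pics/d7.png

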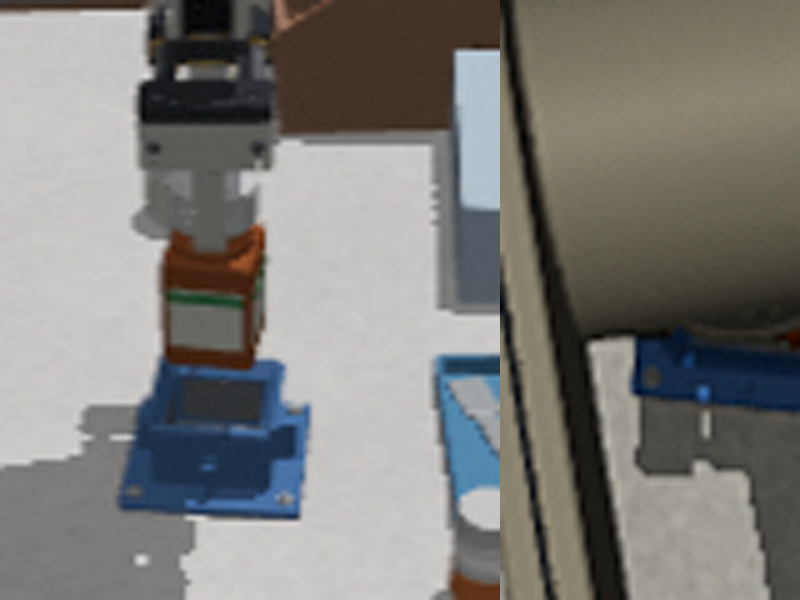

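```bash
python3 - <<'E'
from fitb import *
import pickle
r=pickle.load(open("r7.pkl","rb"))["side"];r0=pickle.load(open("r0.pkl","rb"))["side"]
def am(im,win):
    u0,v0,w,h=win;hsv=cv2.cvtColor(np.ascontiguousarray(im[v0:v0+h,u0:u0+w]),cv2.COLOR_RGB2HSV)
    m=((hsv[...,1]>95)&((hsv[...,0]<22)|(hsv[...,0]>172))).astype(np.uint8)
    n,l,s,_=cv2.connectedComponentsWithStats(m,connectivity=8)
    for i in range(1,n):
        if s[i,4]<4:m[l==i]=0
    q=np.argwhere(m)[:,::-1].astype(np.int32);cv2.fillConvexPoly(m,cv2.convexHull(q),1);return m.astype(float)
def f3(r,win,z,p0):
    m=am(r["color"],win)
    return fit([(r,m,win)],lambda x,y,a:bottle(x,y,a,z)[:1],p0,[.004,.004,.08])
print("ref bench",f3(r0,(270,286,45,29),0,[.483,-.1725,-.09]))
w=(296,180,30,26)
for z in(.084,.089,.094):print(z,f3(r,w,z,[.554,.138,-.13]))
for p in([.554,.138,-.13],):
  pts=[(cv2.convexHull(proj(r,P).astype(np.float32))[:,0],(0,255,0)) for P in bottle(*p,.089)]
  pts+=[(cv2.convexHull(proj(r,P).astype(np.float32))[:,0],(0,0,255)) for P in holder(.554,.1387,-.133,.006)]+[(proj(r,sq(.554,.1387,.008,.059,-.133)),(0,255,255))]
  crop(r["color"],285,160,70,80,8,"pics/d8.png",[pts[0]]+pts[4:])
E
```

```text
ref bench (array([ 4.81566701e-01, -1.69910236e-01, -3.85753910e-04]), np.float64(27.023529411764706))
0.084 (array([ 0.55568497,  0.15225792, -0.1119866 ]), np.float64(23.239215686274505))
0.089 (array([ 0.55549625,  0.14524602, -0.10569479]), np.float64(24.125490196078434))
0.094 (array([ 0.55545148,  0.13856845, -0.10134667]), np.float64(25.298039215686277))
```

View pics/d8.png

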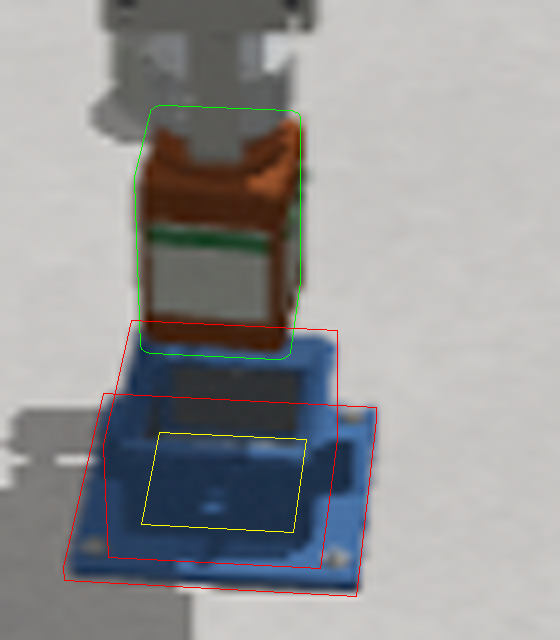

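>>> {"fn": "send_rows", "kwargs": {"targets": [[-1, [0, -0.5, 14], 0], [-1, [0, 0, 12], 0], [-1, [0, 0, 8], 0], [-1, [0, 0, 6], 0], [-1, [0, 0, 4], 0], [-1, [0, 0, 0], 0]]}}

```text
t: 12.0
tool_pos: [0.5544, 0.1385, 0.1038]
orientation: [3.141, -0.063, -0.001]
force: [0.7, -1.0, -1.6]
opening: 0.0516
```

>>> {"fn": "send_rows", "kwargs": {"targets": [[-1, [0, 0, 3], 0], [-1, [0, 0, 3], 0], [-1, [0, 0, 3], 0], [-1, [0, 0, 0], 0]]}}

```text
t: 12.4
tool_pos: [0.5559, 0.139, 0.0961]
orientation: [-3.141, 0.063, -0.004]
force: [2.7, -1.0, 0.2]
opening: 0.0516
```

>>> {"fn": "send_rows", "kwargs": {"targets": [[-1, [1.5, 0, 0], 0], [-1, [0, 0, 3], 0], [-1, [0, 0, 3], 0], [-1, [0, 0, 0], 0]]}}

```text
t: 12.8
tool_pos: [0.5559, 0.1387, 0.0888]
orientation: [3.141, -0.063, -0.001]
force: [2.7, -0.7, -1.4]
opening: 0.0517
```

>>> {"fn": "send_rows", "kwargs": {"targets": [[-1, [1, 0, 3], 0], [-1, [0, 0, 4], 0], [-1, [0, 0, 4], 0], [-1, [0, 0, 4], 0], [-1, [0, 0, 0], 0]]}}

```text
t: 13.3
tool_pos: [0.5566, 0.1386, 0.0734]
orientation: [3.141, -0.063, -0.002]
force: [3.1, -1.4, -2.3]
opening: 0.052
```

>>> {"fn": "send_rows", "kwargs": {"targets": [[-1, [0.5, 0, 3], 0], [-1, [0, 0, 2], 0], [-1, [0, 0, 2], 0], [-1, [0, 0, 0], 0], [-1, [0, 0, 0], 0]]}}

```text
t: 13.8
tool_pos: [0.5577, 0.1387, 0.0681]
orientation: [-3.141, 0.063, 0.0]
force: [-0.5, -1.0, 6.0]
opening: 0.0523
```

```bash
python3 - <<'E'
import pickle
from fitb import *
from plant import optics,robot
r={c:optics.read_camera(c) for c in("side",)};pickle.dump(r,open("r9.pkl","wb"))
s=robot.read_state();print(s["t"],s["opening"],s["force"],s["tool_pos"],s["wrist_torque"])
r=r["side"]
pts=[(cv2.convexHull(proj(off(r,.8,-1),P).astype(np.float32))[:,0],(0,255,0)) for P in bottle(.556,.1387,-.133,.008)]
crop(r["color"],285,150,70,80,7,"pics/d9.png",[pts[0]])
E
```

```text
13.85 0.05164059902005107 [-0.80815606 -0.07640468  5.99236068] [0.55764389 0.13872105 0.06804035] [-0.18522355 -0.0024232   0.01794071]
```

View pics/d9.png

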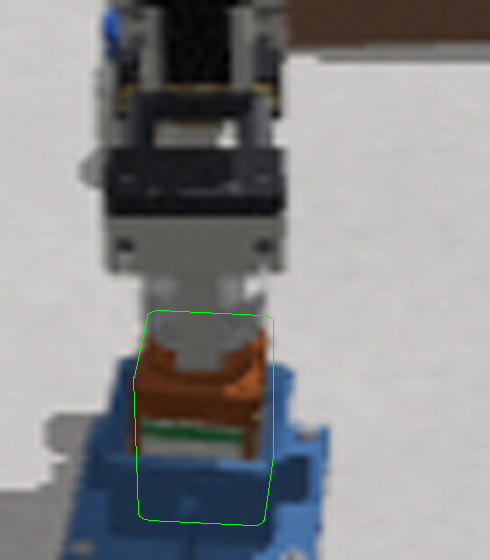

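>>> {"fn": "send_rows", "kwargs": {"targets": [[-1, [0, 0, 2], 0], [-1, [0, 0, 2], 0], [-1, [0, 0, 2], 0], [-1, [0, 0, 0], 0]], "newtons": 55}}

```text
t: 14.25
tool_pos: [0.5586, 0.1387, 0.0635]
orientation: [-3.141, 0.063, -0.003]
force: [-3.4, -2.9, 13.3]
opening: 0.0517
```

>>> {"fn": "send_rows", "kwargs": {"targets": [[-1, [-0.5, 0, 2], 0], [-1, [-0.5, 0, 2], 0], [-1, [0, 0, 0], 0]]}}

```text
t: 14.55
tool_pos: [0.5598, 0.1387, 0.0632]
orientation: [-3.141, 0.063, -0.01]
force: [-8.6, -5.9, 32.6]
opening: 0.0519
```

>>> {"fn": "send_rows", "kwargs": {"targets": [[-1, [-0.5, 0, -1.3], 0], [-1, [0, 0, 0], -0.08], [-1, [0, 0, 0], -0.1], [-1, [0, 0, 0], -0.1], [-1, [0, 0, 0], -0.1], [-1, [0, 0, 0], 0]]}}

```text
t: 15.15
tool_pos: [0.5584, 0.1392, 0.0625]
orientation: [-3.095, -0.536, -0.008]
force: [-3.8, -2.3, 20.6]
opening: 0.052
```

```bash
python3 - <<'E'
from plant import robot
s=robot.read_state();print(s)
E
```

```text
{'t': 15.15, 'q': array([1.55084953e-01, 1.57268786e-01, 1.69996522e+00, 2.12407104e-04,
       1.27943860e+00, 1.38261834e+00]), 'dq': array([ 0.0002119 ,  0.00036743, -0.00141879, -0.00202615, -0.00196635,
        0.08863245]), 'joint_torque': array([  0.5716772 , -42.93666601, -37.37246275,   0.4194536 ,
        -1.20371114,  -1.64092407]), 'tool_pos': array([0.55844693, 0.13921307, 0.06254666]), 'orientation': array([-3.09532109, -0.53643669, -0.00773232]), 'force': array([-3.79997952, -2.31326187, 20.59723451]), 'wrist_torque': array([-0.19344466,  0.33513738, -0.00932918]), 'opening': 0.05203574372321182}
```

>>> {"fn": "send_rows", "kwargs": {"targets": [[-1, [0, 0, 0], -0.1], [-1, [0, 0, 0], -0.1], [-1, [0, 0, 0], -0.1], [-1, [0, 0, 0], -0.1], [-1, [0, 0, 0], -0.1], [-1, [0, 0, 0], -0.06], [-1, [0, 0, 0], 0], [-1, [0, 0, 0], 0]]}}

```text
t: 15.95
tool_pos: [0.5581, 0.1391, 0.0626]
orientation: [2.828, 1.366, 0.006]
force: [-5.6, -2.7, 22.9]
opening: 0.0517
```

```bash
python3 - <<'E'
import pickle
from fitb import *
from plant import optics,robot
r={c:optics.read_camera(c) for c in("side","top")};pickle.dump(r,open("r10.pkl","wb"))
s=robot.read_state();print(s["t"],s["opening"],s["force"],s["tool_pos"],s["wrist_torque"],s["orientation"])
r=r["side"]
crop(r["color"],285,150,70,80,7,"pics/d10.png")
E
```

```text
16.05 0.05179436710123645 [-5.36185382 -2.21927048 22.97548724] [0.5580843  0.13911039 0.06255676] [-0.20259247  0.77115834  0.02146782] [2.82802355 1.36563951 0.00627622]
```

View pics/d10.png

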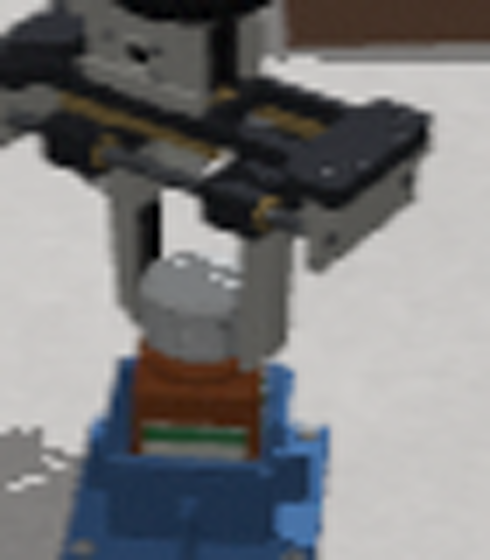

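>>> {"fn": "send_rows", "kwargs": {"targets": [[-1, [0, 0, -2], 0], [-1, [0, 0, -3], 0], [-1, [0, 0, -3], 0], [-1, [0, 0, -4], 0], [-1, [0, 0, -4], 0], [-1, [0, 0, 0], 0]]}}

```text
t: 16.65
tool_pos: [0.556, 0.1389, 0.0749]
orientation: [-2.829, -1.366, 0.0]
force: [0.4, -0.3, 0.6]
opening: 0.0514
```

```bash
python3 - <<'E'
import pickle
from fitb import *
from plant import optics,robot
r={c:optics.read_camera(c) for c in("side",)}
s=robot.read_state();print(s["t"],s["opening"],s["force"],s["tool_pos"],s["wrist_torque"],s["orientation"])
r=r["side"]
crop(r["color"],285,150,70,80,7,"pics/d11.png")
E
```

```text
16.7 0.05199997611138409 [-0.14848386  0.18836804  0.22374551] [0.55577252 0.13885996 0.07442775] [-0.03197753 -0.0536485   0.03321843] [-2.82855516e+00 -1.36605055e+00  1.16056060e-03]
```

View pics/d11.png

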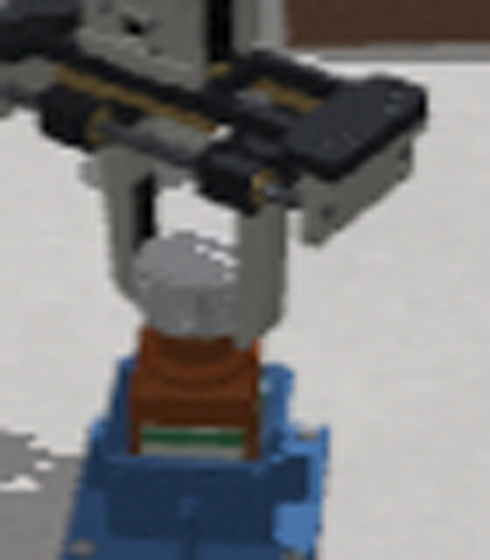

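>>> {"fn": "send_rows", "kwargs": {"targets": [[-1, [0, 0, -5], 0], [-1, [0, 0, -8], 0], [-1, [0, 0, -12], 0], [-1, [0, 0, -12], 0], [-1, [0, 0, -12], 0], [-1, [0, 0, -8], 0], [-1, [0, 0, -3], 0], [-1, [0, 0, 0], 0], [-1, [0, 0, 0], 0], [-1, [0, 0, 0], 0]]}}

```text
t: 17.7
tool_pos: [0.5557, 0.1387, 0.1339]
orientation: [-2.829, -1.366, 0.002]
force: [0.6, 0.1, -1.3]
opening: 0.0517
```

```bash
python3 - <<'E'
import pickle
from fitb import *
from plant import optics,robot
R_={c:optics.read_camera(c) for c in("side","top")};r=R_["side"]
s=robot.read_state();print(s["t"],s["opening"],s["force"],s["tool_pos"],s["orientation"],abs(s["dq"]).max())
z=.008;x,y=.556,.1388
P=[circ(x,y,.113,.017),np.r_[circ(x,y,.113+.05,.02625),circ(x,y,.113+.075,.02625)]]
a=crop(r["color"],280,120,80,110,5,"pics/t.png");b=cv2.resize(R_["top"]["color"][:,:,::-1],(400,250))
cv2.imwrite("pics/end.png",a)
crop(r["color"],280,120,80,110,5,"pics/end_o.png",[(cv2.convexHull(proj(off(r,.8,-1),p).astype(np.float32))[:,0],(0,255,0)) for p in P])
cv2.imwrite("pics/end_full.png",r["color"][:,:,::-1])
E
```

```text
17.8 0.05195905882196179 [-0.52963165  0.41208867 -0.00577254] [0.55578769 0.13870494 0.13406177] [-2.82866157e+00 -1.36606899e+00  1.68658295e-03] 0.004059003828003116
```

View pics/end_o.png

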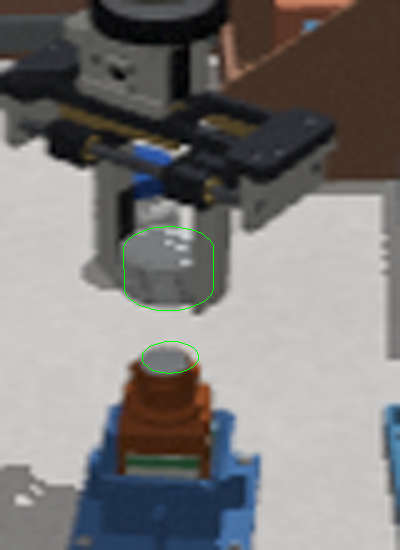

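View pics/end_full.png

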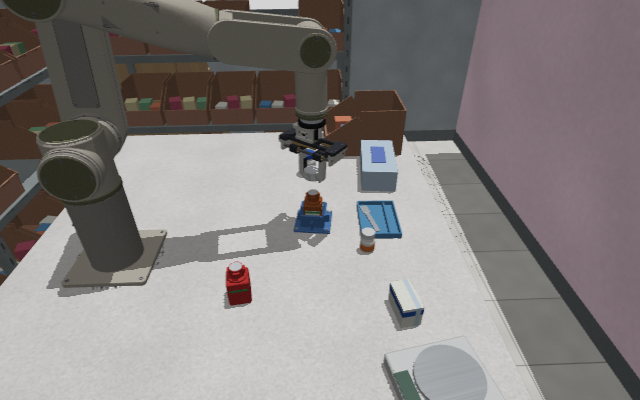

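```bash
python3 -c "
from plant import ticket
print(ticket.close_job())"
```

```text
the job is handed in; nothing more can be done
None
```

I stood the amber bottle in the blue holder and opened it there. I handed in at about 17.8 s of the 42 s, with the cap still gripped above the open bottle. No verdict came back.

**Last checks:**
- **Bottle:** the open rim is within about a pixel of where a fully seated bottle's rim should show in the side picture.
- **Cap:** it is level and still, roughly 50 mm above the rim and straight over it. The gripper opening is 52 mm on a 52.5 mm cap.
- **Other stock:** nothing visibly moved in the final side picture. I judged this by eye and did not measure it.
- **Unlocking:** I turned the tool about 54° anticlockwise, at roughly 21–23 N of push. The push peaked briefly at 32.6 N on the cap's stop. The cap then came off with no pull on the bottle.

**What went wrong or disagreed:**
- **First grasp missed.** The real fingertips sit roughly 27–40 mm above the reported TCP. They closed over the cap, pressed on it and tipped the bottle by about 0.2 rad (limit 0.5). I raised the arm, the bottle stood back up in the same place, and I took the cap 27 mm lower.
- **Cameras disagreed slightly.** The two cameras differed by about 3 mm in position and up to 0.08 rad in the bottle's yaw.
- **The bottle touched a wall of the well on the way in.** I shifted it about 3 mm in x to clear it.

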